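# Seat a fixture plate on its kinematic base on a measuring machine table

## Task

Pick up the blue fixture plate by its black carrying handle and lower it gently, without dropping or forcing it, onto the grey kinematic base so that its three ball feet are fully home in the cone, the groove and the flat, and let go of it. Then swing the keeper by its red knob right round to its stop, so that its steel finger lies over the edge of the seated plate, and let go. Leave the reference sphere, the chuck, the joystick box and the bracket where they are.

Things in the scene. Friction and masses are not known exactly. Their poses are not given: they have to be found in the camera images.
- plate: Blue plate, loose, 0.75 kg or so: 150 mm along x, 130 along y, 10 thick, both +x corners cut off (20 mm at 45 degrees), on three 20 mm ball feet, with a black handle and two aluminium housings bolted on (44 x 64 mm at x = +-46 mm). Origin: plate centre, level with the ball bottoms; z up. Underside 22, top 32, housings 56 mm above it. Starts on the mat. Goes on the base with x axes the same way.
- handle (a point): Centre of the plate's straight black grip bar, 82 mm above the plate's origin; axes as the plate's. The bar is 84 mm long along y, 12 mm wide along x, 16 mm tall, on two 12 mm round legs at y = +-36 mm, with 42 mm free height under it. The plate hangs balanced from it. When the plate is home this point is 104 mm above the table.
- ball_cone (a point): Centre of the polished 20 mm ball foot that belongs in the cone: (-50, +45, 10) mm in the plate's frame.
- ball_groove (a point): Centre of the polished 20 mm ball foot that belongs in the groove: (-50, -45, 10) mm in the plate's frame.
- ball_flat (a point): Centre of the polished 20 mm ball foot that belongs on the flat: (+62, 0, 10) mm in the plate's frame.
- base: Kinematic base, screwed down: grey plate 170 mm along x, 160 mm along y, 16 mm thick, three bright steel seats on top, and an ear on its +y side (to y = 109 mm) with the keeper's post. Origin: centre of its underside, on the table; z up. With the plate home, the plate's axes are parallel to the base's and its origin is 22 mm straight above this one; the plate's top is then 54 mm high.
- seat_cone (a point): Where the ball's centre rests when home in the cone: (-50, +45, 32) mm in the base's frame; axes as the base's. A 45 degree conical pocket 24 mm wide at the mouth, in a round steel insert 36 mm across, rim 30 mm above the table. Polished balls slide into the pockets by themselves from a few mm off.
- seat_groove (a point): Where the ball's centre rests when home in the groove: (-50, -45, 32) mm in the base's frame. A 90 degree vee 24 mm wide at the mouth and 40 mm long, running along the base's y (towards the cone), in a steel block 40 mm square, top 30 mm above the table.
- seat_flat (a point): Where the ball's centre rests when home on the flat: (+62, 0, 32) mm in the base's frame. A steel disc 32 mm across, its top 22 mm above the table.
- keeper (a joint): Keeper angle, rad: 0 fully open, 2.0 shut at its stop; grows clockwise seen from above; starts between 0 and 0.5. A flat steel L on a vertical pivot at (0, +88) mm in the base's frame, light friction (0.04 N m), stays where left. Its finger (16 wide, 42 mm long, from 57 to 65 mm above the table) points along the base's -y when shut, 2.5 mm above the seated plate; a raised plate blocks it.
- keeper_knob (a point): Middle of the keeper's upright round red knob, 100 mm above the table: 22 mm across, from 75 to 115 mm above the table, at the end of the keeper's lever, 50 mm from the pivot. Seen from above the lever points 90 degrees anticlockwise of the finger: along the base's +x when shut, away from the plate when open.
- mat: Dark green rubber mat, 200 by 190 mm, 4 mm thick, stuck down, on which the plate stands at the start. Origin: centre of its underside.
- ref_sphere: Bystander, loose: reference sphere, a 25 mm steel ball on a black post, 140 mm tall, foot 64 mm across. Origin: centre of its foot.
- chuck: Bystander, loose and heavy: three-jaw chuck 140 mm across holding a hexagonal aluminium part, 96 mm tall in all. Origin: centre of its underside.
- pendant: Bystander, loose: dark joystick box 120 mm along its x by 180 mm along its y, 40 mm high, with a joystick to 122 mm and a red button. Origin: centre of its underside.
- bracket: Bystander, loose: black angle bracket 80 mm along its x by 150 mm along its y, 60 mm high. Origin: centre of its underside.
Things that resemble listed ones, but are neither listed nor needed, are in the scene too. Of the things that look like the plate, the largest one is meant.

How it is judged:
On the way, in this order (a step that is already met when the one before it is completed fails the run):
1. the plate is fully home on all three seats and let go (distance between ball_cone and seat_cone below 0.0025 m and distance between ball_groove and seat_groove below 0.0025 m and distance between ball_flat and seat_flat below 0.0025 m and contact force between the fingers and plate below 0.1 N), for 0.3 s.
2. the keeper is swung to its stop over the seated plate (value of joint keeper above 1.85 rad), for 0.2 s.
At the end, for the whole second after the job is handed in: The plate rests with each of its three ball centres within 2.5 mm of its seat's home point, still, and the keeper stands within 0.15 rad of its stop over the plate's edge, everything released (distance between ball_cone and seat_cone below 0.0025 m and distance between ball_groove and seat_groove below 0.0025 m and distance between ball_flat and seat_flat below 0.0025 m and value of joint keeper above 1.85 rad and linear speed of plate below 0.02 m/s); the robot touches nothing.
It fails at once if the plate is dropped or slammed onto the base: moving faster than 0.3 m/s with a ball less than 15 mm above home (z of plate in the frame of base below 0.037 m and horizontal distance between plate and base below 0.03 m and linear speed of plate above 0.3 m/s).
It fails at once if the plate is forced onto the base with more than 60 N (contact force between plate and base above 60 N).
It fails at once if a bystander (reference sphere, chuck, joystick box or bracket) is moved more than 15 mm (distance of any of ref_sphere, chuck, pendant, bracket from where it was at the start of the episode above 0.015 m).
It also fails if it takes over 54 s, if anything falls off the work surface, if the arm or the gripper's body presses on something with over 40 N, if the wrist force passes 120 N, or if a joint passes its speed limit or range.

## Robot

A 6-joint arm with a two-finger parallel gripper is mounted at the origin on the work surface. World frame = base frame: x ahead of the robot, y to its left, z up, the work surface at z = 0. Lengths are in m, angles in rad, forces in N, time in s.
With the tool pointing down it reaches from about 0.3 to 1 m from the base axis. Payload 5.1 kg.
Tool frame: the origin (TCP) lies at the very end of the fingers, on their centre line; the grasp point (between the pads) lies 19 mm behind it; z points along the fingers, y is the line along which they close (so a half turn about z gives the same grasp; the last joint's range is limited). The gripper opens to 95 mm and grips with 3 to 60 N. Pads are 20 mm wide; open, the fingers measure 119 mm over their backs; the gripper's body (75 mm by 180 mm) begins 59 mm behind the grasp point.
Start: joints at [-0.083, 0.124, 1.65, -0, 1.367, -0.083], TCP at [0.65, -0, 0.215] pointing down, gripper open.
Joint ranges: [-2.61, 2.61], [-1.02, 2.33], [0.03, 2.71], [-1.35, 4.49], [0.32, 2.68], [-2.91, 2.91]. Speed limits (rad/s): [2.57, 2.57, 3.14, 3.14, 3.14, 3.14].

## Interface

Orientations are given as a unit quaternion [x, y, z, w].
In Python, from plant import arm, viewer gives the robot as it stands. The module is installed in compiled form; this text tells all that it offers.
- The arm moves only by the tool carry_out, never from a script. Its argument "deltas" is a list of rows, each an object with "twist": the turn, a rotation vector about the tool's x, y, z in degrees, a list of three; "delta_pos": the shift along the tool's x, y, z in mm, a list of three; "hand": the closure in counts, from 0 (fully open) to 255 (shut). A call has 1 to 10 rows; each row shifts and turns the commanded pose from where the row before left it, along the tool's axes as they then stand; what a row does not reach is not made up. A row lasts 1/12 s, in which the tool goes at most 41.7 mm and 7.16 degrees, less where a joint would pass 70% of its speed; a pose out of reach is approached as far as the arm can. A call is refused whole if a number of a shift passes 41.7 or a number of a turn 7.16, either way. A call with a gripper value outside its range is refused whole. The fingers move at their own pace and stop on an object; the grip force is fixed at half the most. Time passes only in rows, so rows that do not move let the fingers close. It gives the time, the measured TCP pose, the force and the opening at its end, in the units of the state.
- arm.get_state(): the state, without advancing time (a new reading comes with each control period).
- viewer.grab_frame(name): name is "scene" or "side" or "wrist"; returns the picture (384x512x3 uint8, red, green, blue); there is no depth.
- viewer.camera_info(name): a dict with "fx", "fy", "cx", "cy" (pixels), "k1" (the pictures are not rectified: a ray, as slopes to the right and down, at radius r is drawn at 1 + k1 r^2 times it, then the intrinsics apply), "T" (4x4, takes a point from camera to world coordinates). Camera axes: x right, y up, looking along -z (the intrinsics and any distortion apply to the point x, -y, -z); pixel columns grow to the right and rows downward; lengths in m; the calibration is good to about 2 mm. A picture is of the moment at which its call begins: read the wrist's pose just before it. camera_info takes no time and is no camera call; for the wrist camera it gives the pose at the moment of the call.
- arm.sign_off(): hands the job in, once; it reports no verdict.
The state is a dict: "t": time; "joint_pos": joint angles; "joint_vel": joint speeds; "joint_torque": joint torques, N m; "eef_pos": TCP position; "orientation": TCP orientation; "contact_force": force on the tool from outside, world axes, zero at the start; "torque": the same for the moment, N m; "opening": opening from 0.0 (shut) to 1.0 (fully open).
Only numpy, scipy, OpenCV 4.12 (cv2) and the standard library are available. Lean on these libraries where they do the work, as an engineer would, in place of code of your own. Each camera call takes 0.05 s, during which the arm holds its last target. There are 200 camera calls.

## Working session

There is one attempt and no reset: what is moved stays moved. The work goes in short steps, Python scripts to look and compute and a tool call to move; the robot and the scene stay as the last step left them, time stands still between calls to the robot, and variables do not carry over. Pictures are saved under pics/ and viewed, on a budget of 10 in all, crops included, one or two more only if the job needs it, and the job is handed in when it is done.

Besides the shell and the picture viewer there is one more tool, called after "Request:" as name(argument=value, ...) on one line, values as JSON. carry_out: Moves the arm, as the interface text tells. Its arguments: {"type":"object","properties":{"deltas":{"type":"array","items":{"type":"object","properties":{"twist":{"type":"array","items":{"type":"number"}},"delta_pos":{"type":"array","items":{"type":"number"}},"hand":{"type":"number"}}}}},"required":["deltas"]}

```bash
mkdir -p pics; cat > h.py <<'E'
import numpy as np, cv2, pickle
from plant import arm, viewer
def grab(n,f):
    ci=viewer.camera_info(n); im=viewer.grab_frame(n)
    cv2.imwrite(f'pics/{f}.png',im[:,:,::-1]); pickle.dump(ci,open(f'pics/{f}.pkl','wb')); return im,ci
def load(f): return pickle.load(open(f'pics/{f}.pkl','rb'))
def ray(ci,u,v):
    d=np.array([(u-ci['cx'])/ci['fx'],(v-ci['cy'])/ci['fy']]); s=d.copy()
    for _ in range(30): s=d/(1+ci['k1']*(s@s))
    T=np.array(ci['T']); r=T[:3,:3]@np.array([s[0],-s[1],-1.]); return T[:3,3],r/np.linalg.norm(r)
def atz(ci,u,v,z):
    o,r=ray(ci,u,v); return o+r*(z-o[2])/r[2]
def tri(obs):
    A=np.zeros((3,3));b=np.zeros(3);R=[]
    for ci,u,v in obs:
        o,r=ray(ci,u,v);P=np.eye(3)-np.outer(r,r);A+=P;b+=P@o;R.append((o,P))
    p=np.linalg.solve(A,b); return p,[np.linalg.norm(P@(p-o))*1e3 for o,P in R]
def proj(ci,p):
    T=np.array(ci['T']);q=T[:3,:3].T@(np.asarray(p)-T[:3,3]);s=np.array([q[0],-q[1]])/-q[2];s=s*(1+ci['k1']*(s@s))
    return s[0]*ci['fx']+ci['cx'],s[1]*ci['fy']+ci['cy']
E
python3 - <<'E'
from h import *
np.set_printoptions(precision=3,suppress=True)
a=[grab(n,n+'0') for n in('scene','side','wrist')]
for im,ci in a: print(ci['fx'],ci['cx'],ci['cy'],ci['k1']);print(np.array(ci['T']))
cv2.imwrite('pics/scene_b.png',cv2.resize(a[0][0][:,:,::-1],(800,600)))
cv2.imwrite('pics/side_b.png',cv2.resize(a[1][0][:,:,::-1],(800,600)))
print(arm.get_state())
E
```

```text
467.46998287870167 254.77311605512259 190.80729204975472 -0.12422137761790888
[[ 0.214 -0.697  0.685  1.78 ]
 [ 0.977  0.165 -0.136 -0.227]
 [-0.018  0.698  0.716  1.37 ]
 [ 0.     0.     0.     1.   ]]
445.5042429176412 248.497851296254 189.14017187481952 -0.1619522537303587
[[-0.819  0.334 -0.466 -0.219]
 [-0.573 -0.48   0.664  1.099]
 [-0.002  0.811  0.585  1.058]
 [ 0.     0.     0.     1.   ]]
332.1359410292369 257.9861632794976 188.8164102435222 -0.03571968131252791
[[ 1.    -0.     0.001  0.65 ]
 [ 0.     0.968  0.251  0.071]
 [-0.001 -0.251  0.968  0.383]
 [ 0.     0.     0.     1.   ]]
{'t': 0.15, 'joint_pos': array([-0.083,  0.124,  1.651, -0.   ,  1.368, -0.083]), 'joint_vel': array([ 0.001, -0.003, -0.003,  0.   , -0.001, -0.001]), 'joint_torque': array([  0.   , -41.819, -36.047,   0.078,   0.047,  -0.   ]), 'eef_pos': array([ 0.65 , -0.   ,  0.214]), 'orientation': array([ 0.707,  0.707, -0.001, -0.001]), 'contact_force': array([-0.208, -0.796, -0.958]), 'torque': array([-0.03 , -0.035,  0.05 ]), 'opening': 0.9988857914409537}
```

View pics/scene_b.png

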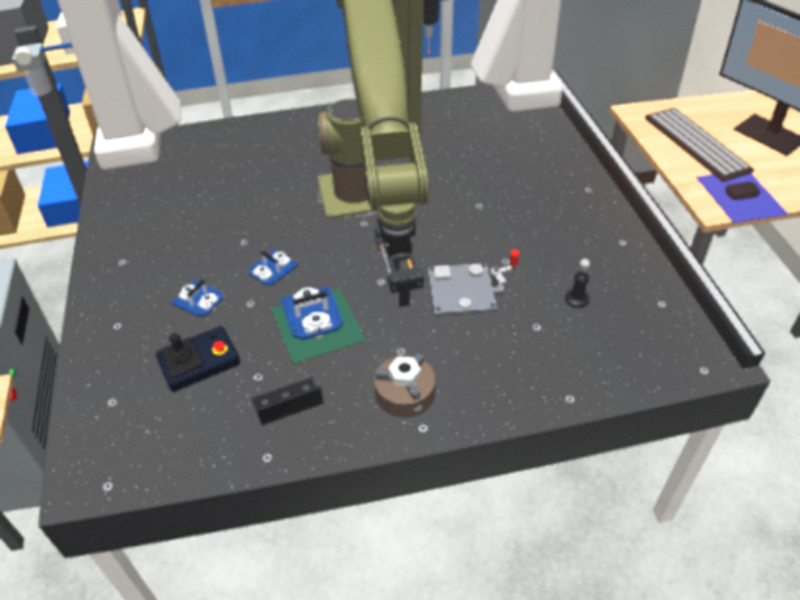

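View pics/side_b.png

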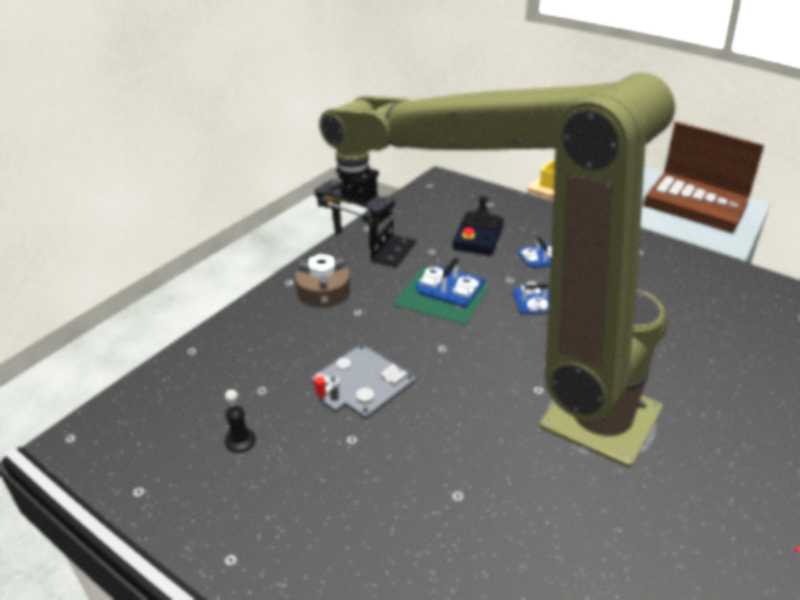

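The scene view shows the plate on the mat, with its handle at about (310,296) of 800x600. The base is at (462,288), the red knob at (514,257), and there are two smaller decoys to the left. The side view agrees.

```bash
python3 - <<'E'
from h import *
np.set_printoptions(precision=3,suppress=True)
s,d=load('scene0'),load('side0'); k=.64
for n,a,b in [('handle',(310,296),(452,270)),('knob',(514,257),(320,383)),('cone',(476,269),(343,364)),('groove',(442,272),(393,374)),('flat',(465,302),(366,396)),('chuck',(404,367),(322,262)),('sphere',(584,264),(231,396))]:
    print(n,*tri([(s,a[0]*k,a[1]*k),(d,b[0]*k,b[1]*k)]))
print(atz(s,318*k,322*k,.004))
E
```

```text
handle [ 0.49  -0.193  0.082] [np.float64(0.03697910477507185), np.float64(0.036979104775200576)]
knob [0.487 0.336 0.098] [np.float64(1.7863742053050677), np.float64(1.7863742053053058)]
cone [0.495 0.24  0.08 ] [np.float64(5.861037823089021), np.float64(5.861037823089146)]
groove [0.426 0.163 0.026] [np.float64(0.777689492864716), np.float64(0.7776894928648516)]
flat [ 0.479  0.207 -0.04 ] [np.float64(9.354139781429986), np.float64(9.354139781430039)]
chuck [ 0.772 -0.018  0.094] [np.float64(1.4068337223618215), np.float64(1.4068337223617184)]
sphere [0.582 0.486 0.127] [np.float64(0.7191883184784797), np.float64(0.7191883184785192)]
[ 0.509 -0.183  0.004]
```

Request:
carry_out(deltas=[{"delta_pos": [-26, -23, -5], "twist": [0, 0, 0], "hand": 0}, {"delta_pos": [-26, -23, -5], "twist": [0, 0, 0], "hand": 0}, {"delta_pos": [-26, -23, -5], "twist": [0, 0, 0], "hand": 0}, {"delta_pos": [-26, -23, -5], "twist": [0, 0, 0], "hand": 0}, {"delta_pos": [-26, -23, -5], "twist": [0, 0, 0], "hand": 0}, {"delta_pos": [-26, -23, -5], "twist": [0, 0, 0], "hand": 0}, {"delta_pos": [-26, -23, -5], "twist": [0, 0, 0], "hand": 0}, {"delta_pos": [0, 0, 0], "twist": [0, 0, 0], "hand": 0}, {"delta_pos": [0, 0, 0], "twist": [0, 0, 0], "hand": 0}])

```text
t: 0.9
eef_pos: [0.4882, -0.1832, 0.25]
orientation: [0.708, 0.706, 0.0, 0.0]
contact_force: [0.3, 0.9, -0.2]
opening: 0.999
```

```bash
python3 - <<'E'
from h import *
np.set_printoptions(precision=3,suppress=True)
s,d=load('scene0'),load('side0'); k=.64
for n,a,b in [('cone',(476,269),(366,396)),('flat',(465,302),(343,364))]:
    print(n,*tri([(s,a[0]*k,a[1]*k),(d,b[0]*k,b[1]*k)]))
im,ci=grab('wrist','w1'); print(arm.get_state()['eef_pos'],np.array(ci['T'])[:3,3])
a=cv2.imread('pics/wrist0.png')
cv2.imwrite('pics/w1_b.png',cv2.resize(im[:,:,::-1],(800,600),interpolation=cv2.INTER_CUBIC))
E
```

```text
cone [0.435 0.254 0.026] [np.float64(2.0687438291714653), np.float64(2.068743829171367)]
flat [0.541 0.194 0.02 ] [np.float64(0.6315117861519819), np.float64(0.6315117861519361)]
[ 0.489 -0.182  0.25 ] [ 0.489 -0.112  0.419]
```

View pics/w1_b.png

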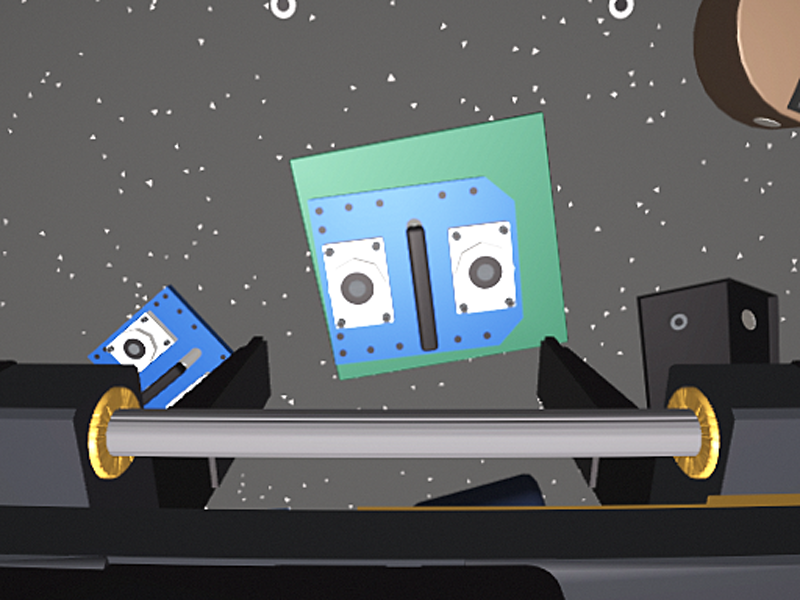

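```bash
cat >> h.py <<'E'
from scipy.optimize import least_squares
def fit(obs,x0,fixz=None):
    """obs: list of (ci,u,v,(px,py,pz) in mm); pose x,y,z,yaw"""
    def P(x,p):
        c,s=np.cos(x[3]),np.sin(x[3]);p=np.array(p)/1e3
        return np.array([x[0]+c*p[0]-s*p[1],x[1]+s*p[0]+c*p[1],(x[2] if fixz is None else fixz)+p[2]])
    f=lambda x:np.concatenate([np.array(proj(ci,P(x,p)))-(u,v) for ci,u,v,p in obs])
    r=least_squares(f,x0,loss='soft_l1');return r.x,f(r.x).reshape(-1,2)
def s8(u,v): return (u+.5)*.64-.5,(v+.5)*.64-.5
E
python3 - <<'E'
from h import *
np.set_printoptions(precision=4,suppress=True)
w=load('w1')
L=[((308,199),(-75,65,32)),((484,177),(55,65,32)),((516,206),(75,45,32)),((521,317),(75,-45,32)),((498,346),(55,-65,32)),
((322,244),(-68,32,56)),((383,237),(-24,32,56)),((449,228),(24,32,56)),((509,221),(68,32,56)),((515,305),(68,-32,56)),((455,314),(24,-32,56)),((394,323),(-24,-32,56)),((335,331),(-68,-32,56))]
obs=[(w,*s8(*a),b) for a,b in L]
for fz in(None,.004):
    x,r=fit(obs,[.49,-.19,.004,.13],fz);print(x,np.degrees(x[3]));print(r.T)
for b in [(0,42,90),(0,-42,90),(0,0,90)]:
    c,s=np.cos(x[3]),np.sin(x[3]);p=np.array([x[0]+(c*b[0]-s*b[1])/1e3,x[1]+(s*b[0]+c*b[1])/1e3,.004+b[2]/1e3]);print(np.array(proj(w,p))/.64)
E
```

```text
[ 0.5018 -0.1942 -0.005   0.1166] 6.678617598490603
[[ 1.204  -0.1489 -2.1677 -0.4511 -0.6757 -0.5035 -0.5119  0.1627  1.2804
   1.208   1.7105 -0.4158 -0.1176]
 [-0.8485 -0.4081 -3.6164 -1.3022 -2.8051  0.7642  0.5308  1.153   0.9432
   2.3591  0.9892 -0.0204 -0.8338]]
[ 0.5012 -0.1925 -0.0044  0.1122] 6.42956129732269
[[-0.5196  0.8836 -0.7772  0.6493  0.0022 -2.2448 -1.2446  0.5382  2.669
   2.3819  1.9553 -1.1878 -1.816 ]
 [-2.1193 -1.5174 -4.2598 -0.2208 -1.4182  0.2519  0.0693  0.7503  0.5982
   3.3884  1.9614  0.8888  0.0164]]
[414.6726 224.3873]
[428.4813 349.9789]
[421.8029 289.1446]
```

```bash
python3 - <<'E'
from h import *
np.set_printoptions(precision=4,suppress=True)
im=cv2.imread('pics/w1.png');hsv=cv2.cvtColor(im,cv2.COLOR_BGR2HSV)
roi=np.zeros(im.shape[:2],np.uint8);roi[100:245,185:350]=1
blue=((cv2.inRange(hsv,(98,90,60),(125,255,255))>0)&(roi>0)).astype(np.uint8)*255
c=max(cv2.findContours(blue,0,1)[0],key=cv2.contourArea)
h=cv2.convexHull(c);print(cv2.approxPolyDP(h,2.2,True)[:,0].tolist())
wh=((cv2.inRange(hsv,(0,0,190),(180,60,255))>0)&(roi>0)).astype(np.uint8)*255
for q in cv2.findContours(wh,0,1)[0]:
    if cv2.contourArea(q)>150: print(cv2.contourArea(q),cv2.approxPolyDP(cv2.convexHull(q),2.,True)[:,0].tolist(),cv2.minAreaRect(q))
cv2.imwrite('pics/c1.png',cv2.resize(im[105:240,185:350],None,fx=4.8,fy=4.4,interpolation=cv2.INTER_CUBIC))
E
```

```text
[[328, 128], [334, 203], [319, 220], [214, 232], [197, 128], [310, 113]]
1949.5 [[244, 152], [251, 205], [215, 209], [206, 157]] ((228.8389892578125, 180.929443359375), (55.50874328613281, 39.4549674987793), 82.05652618408203)
2014.0 [[325, 142], [329, 192], [323, 197], [293, 200], [287, 147]] ((308.83013916015625, 170.8863067626953), (55.535282135009766, 40.09427261352539), 83.9909896850586)
```

View pics/c1.png

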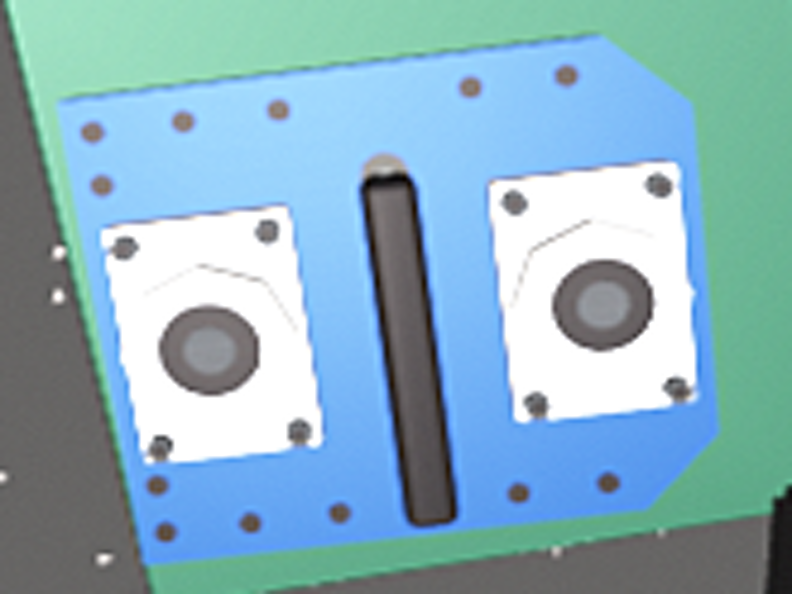

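```bash
python3 - <<'E'
from h import *
np.set_printoptions(precision=4,suppress=True)
w=load('w1')
L=[((60,101),(-75,65,32)),((603,36),(55,65,32)),((692,103),(75,45,32)),((718,432),(75,-45,32)),((648,508),(55,-65,32)),((145,564),(-75,-65,32)),
((102,230),(-68,32,56)),((288,206),(-24,32,56)),((489,181),(24,32,56)),((680,162),(68,32,56)),((695,401),(68,-32,56)),((516,422),(24,-32,56)),((322,443),(-24,-32,56)),((146,464),(-68,-32,56))]
obs=[(w,(a[0]+.5)/4.8+184.5,(a[1]+.5)/4.4+104.5,b) for a,b in L]
for fz in(None,.004):
    x,r=fit(obs,[.49,-.19,.004,.13],fz);print(x,np.degrees(x[3]));print(r.T)
    c,s=np.cos(x[3]),np.sin(x[3])
    for b in [(0,42,90),(0,-42,90)]:
        p=np.array([x[0]+(c*b[0]-s*b[1])/1e3,x[1]+(s*b[0]+c*b[1])/1e3,.004+b[2]/1e3]);q=proj(w,p);print((q[0]-184.5)*4.8,(q[1]-104.5)*4.4)
u=lambda a:((a[0]+.5)/4.8+184.5,(a[1]+.5)/4.4+104.5)
A=atz(w,*u((388,185)),.094);B=atz(w,*u((432,521)),.094);print(A,B,np.linalg.norm(A-B),np.degrees(np.arctan2(*(B-A)[:2])))
# two-view height of handle
print(tri([(load('scene0'),*s8(310,296)),(w,*u((410,350)))]),tri([(load('side0'),*s8(452,270)),(w,*u((410,350)))]))
E
```

```text
[ 0.5019 -0.1939 -0.0044  0.1208] 6.923495003461575
[[ 0.8608 -0.8616 -0.841  -1.0223 -1.3402  0.4996 -0.5132 -0.1954  0.8957
   0.6796  1.5626  0.9022  0.1034 -0.7269]
 [-1.1913 -0.5669 -0.4932 -1.7949 -1.9195 -2.5225 -0.0921  0.475   0.8266
   0.2769  1.2275  1.0086  1.163   0.8565]]
389.8508884684681 178.33677531118948
435.4476643478355 530.9205021323728
[ 0.5016 -0.1926  0.004   0.1216] 6.964403272993463
[[-0.7996 -0.0319  0.4055  0.3179 -0.316  -0.5987 -2.0538 -0.832   1.2657
   1.9818  2.9398  1.4233 -0.3004 -1.9626]
 [-1.7604 -1.5463 -1.1326 -0.8524 -0.6226 -0.9178  0.0152  0.4387  0.6331
  -0.0599  2.1506  2.0592  2.3495  2.1635]]
388.07642560754795 172.60382707697076
434.10193788944986 525.8315509199871
[ 0.4966 -0.1538  0.094 ] [ 0.5063 -0.2332  0.094 ] 0.08001674988991943 173.0126376102848
(array([ 0.5011, -0.1926,  0.0933]), [np.float64(0.889909108563111), np.float64(0.8899091085630756)]) (array([ 0.4986, -0.1983,  0.076 ]), [np.float64(4.021921449144023), np.float64(4.021921449144039)])
```

Request:
carry_out(deltas=[{"delta_pos": [-10, 13, 0], "twist": [0, 0, 0], "hand": 60}, {"delta_pos": [0, 0, 25], "twist": [0, 0, -3.5], "hand": 60}, {"delta_pos": [0, 0, 30], "twist": [0, 0, -3.5], "hand": 60}, {"delta_pos": [0, 0, 30], "twist": [0, 0, 0], "hand": 60}, {"delta_pos": [0, 0, 30], "twist": [0, 0, 0], "hand": 60}, {"delta_pos": [0, 0, 10], "twist": [0, 0, 0], "hand": 60}, {"delta_pos": [0, 0, 0], "twist": [0, 0, 0], "hand": 60}])

```text
t: 1.53
eef_pos: [0.5001, -0.1899, 0.1205]
orientation: [0.662, 0.749, -0.001, -0.004]
contact_force: [-0.4, -0.5, -0.1]
opening: 0.767
```

```bash
python3 - <<'E'
from h import *
np.set_printoptions(precision=4,suppress=True)
im,ci=grab('wrist','w2'); st=arm.get_state();print(st['eef_pos'],st['orientation'],st['opening'])
cv2.imwrite('pics/w2_b.png',cv2.resize(im[:,:,::-1],(800,600),interpolation=cv2.INTER_CUBIC))
for b in [(-.0051,.042),(.0051,-.042)]:print(np.array(proj(ci,(.5013+b[0],-.193+b[1],.094)))/.64)
E
```

```text
[ 0.5016 -0.1909  0.1233] [ 0.6621  0.7494 -0.0004 -0.0017] 0.7638137769829862
[403.7694 247.5186]
[403.094  446.4025]
```

View pics/w2_b.png

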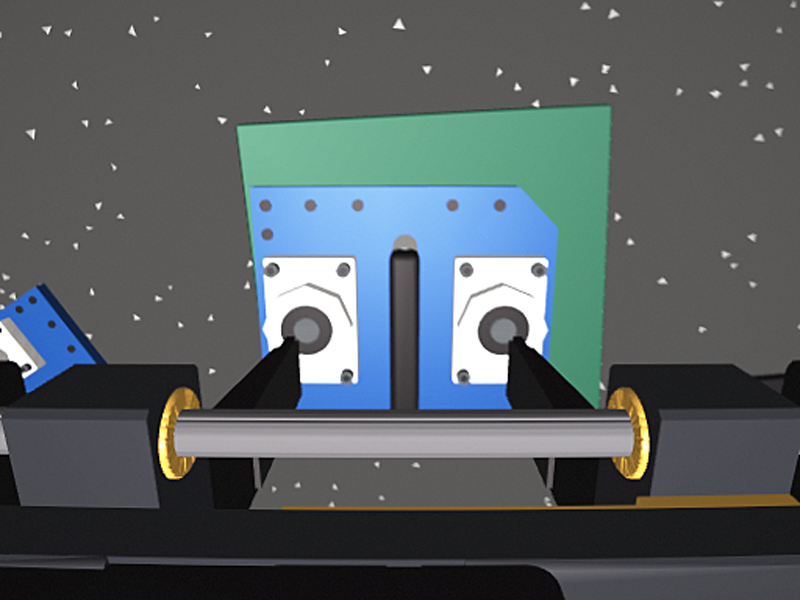

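The bar lies along column 404, midway between the fingertips at about 298 and 510, and parallel to the pads. I'll descend and grip.

Request:
carry_out(deltas=[{"delta_pos": [0, 0, 18], "twist": [0, 0, 0], "hand": 60}, {"delta_pos": [0, 0, 18], "twist": [0, 0, 0], "hand": 60}, {"delta_pos": [0, 0, 17], "twist": [0, 0, 0], "hand": 60}, {"delta_pos": [0, 0, 0], "twist": [0, 0, 0], "hand": 120}, {"delta_pos": [0, 0, 0], "twist": [0, 0, 0], "hand": 255}, {"delta_pos": [0, 0, 0], "twist": [0, 0, 0], "hand": 255}, {"delta_pos": [0, 0, 0], "twist": [0, 0, 0], "hand": 255}, {"delta_pos": [0, 0, 0], "twist": [0, 0, 0], "hand": 255}, {"delta_pos": [0, 0, 0], "twist": [0, 0, 0], "hand": 255}])

```text
t: 2.33
eef_pos: [0.5027, -0.1924, 0.073]
orientation: [0.663, 0.749, 0.0, 0.001]
contact_force: [-0.4, -0.9, -0.2]
opening: 0.399
```

Request:
carry_out(deltas=[{"delta_pos": [0, 0, 0], "twist": [0, 0, 0], "hand": 255}, {"delta_pos": [0, 0, 0], "twist": [0, 0, 0], "hand": 255}])

```text
t: 2.5
eef_pos: [0.5021, -0.1921, 0.072]
orientation: [0.663, 0.749, 0.0, 0.0]
contact_force: [-0.3, 0.1, -0.8]
opening: 0.267
```

Request:
carry_out(deltas=[{"delta_pos": [0, 0, 0], "twist": [0, 0, 0], "hand": 255}, {"delta_pos": [0, 0, 0], "twist": [0, 0, 0], "hand": 255}, {"delta_pos": [0, 0, 0], "twist": [0, 0, 0], "hand": 255}, {"delta_pos": [0, 0, -5], "twist": [0, 0, 0], "hand": 255}, {"delta_pos": [0, 0, -10], "twist": [0, 0, 0], "hand": 255}, {"delta_pos": [0, 0, -15], "twist": [0, 0, 0], "hand": 255}, {"delta_pos": [0, 0, 0], "twist": [0, 0, 0], "hand": 255}, {"delta_pos": [0, 0, 0], "twist": [0, 0, 0], "hand": 255}])

```text
t: 3.17
eef_pos: [0.5024, -0.1922, 0.1023]
orientation: [0.663, 0.749, 0.0, 0.001]
contact_force: [0.9, 0.7, -7.2]
opening: 0.123
```

Holding it: the 7.2 N reading matches the plate's weight and the opening matches 12 mm. Next I lift, turn and swing over for a look at the base.

Request:
carry_out(deltas=[{"delta_pos": [0, 0, -25], "twist": [0, 0, 0], "hand": 255}, {"delta_pos": [0, 0, -30], "twist": [0, 0, 0], "hand": 255}, {"delta_pos": [10, 0, -32], "twist": [0, 0, 0], "hand": 255}, {"delta_pos": [25, 0, -28], "twist": [0, 0, 2.5], "hand": 255}, {"delta_pos": [25, 0, -28], "twist": [0, 0, 3], "hand": 255}, {"delta_pos": [25, 0, -28], "twist": [0, 0, 3], "hand": 255}, {"delta_pos": [25, 0, -28], "twist": [0, 0, 3], "hand": 255}, {"delta_pos": [25, 0, -28], "twist": [0, 0, 2], "hand": 255}, {"delta_pos": [25, 0, -28], "twist": [0, 0, 0], "hand": 255}, {"delta_pos": [25, 0, -28], "twist": [0, 0, 0], "hand": 255}])

```text
t: 4.0
eef_pos: [0.5027, -0.0065, 0.3844]
orientation: [0.746, 0.666, -0.001, -0.001]
contact_force: [1.6, 0.2, -7.1]
opening: 0.126
```

Request:
carry_out(deltas=[{"delta_pos": [25, 0, -25], "twist": [0, 0, 0], "hand": 255}, {"delta_pos": [20, 0, -20], "twist": [0, 0, 0], "hand": 255}, {"delta_pos": [10, 0, -10], "twist": [0, 0, 0], "hand": 255}, {"delta_pos": [0, 0, 0], "twist": [0, 0, 0], "hand": 255}, {"delta_pos": [0, 0, 0], "twist": [0, 0, 0], "hand": 255}, {"delta_pos": [0, 0, 0], "twist": [0, 0, 0], "hand": 255}])

```text
t: 4.5
eef_pos: [0.5092, 0.046, 0.437]
orientation: [0.746, 0.666, -0.002, -0.001]
contact_force: [-1.0, -0.5, -7.4]
opening: 0.118
```

```bash
python3 - <<'E'
from h import *
np.set_printoptions(precision=4,suppress=True)
im,ci=grab('wrist','w3'); st=arm.get_state();print(st['eef_pos'],st['orientation'],st['opening'],st['t']);print(np.array(ci['T']))
cv2.imwrite('pics/w3_b.png',cv2.resize(im[:,:,::-1],(800,600),interpolation=cv2.INTER_CUBIC))
E
```

```text
[0.5092 0.0458 0.4369] [ 0.7465  0.6654 -0.0018 -0.0012] 0.1237888688698729 4.55
[[ 0.9935  0.1095  0.0321  0.5186]
 [-0.114   0.9613  0.2506  0.1169]
 [-0.0034 -0.2527  0.9675  0.6058]
 [ 0.      0.      0.      1.    ]]
```

View pics/w3_b.png

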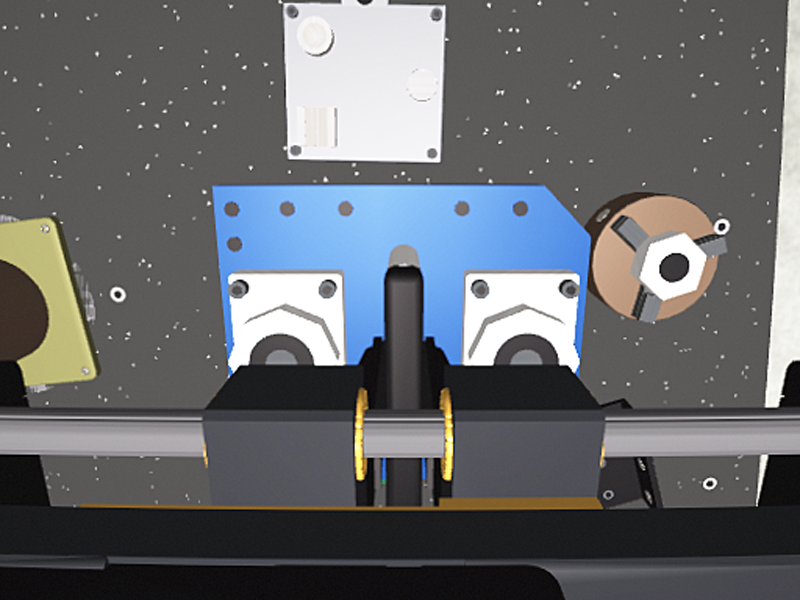

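The w3 view shows the whole base, from (283,3) to (441,162), with the cone at (315,35), groove at (319,127) and flat at (421,84). The held plate is square in the gripper. I'll make an enhanced crop so I can pick precisely.

```bash
python3 - <<'E'
from h import *
im=cv2.imread('pics/w3.png')[0:108,175:290].astype(float)
g=np.clip((im-110)*255/145,0,255); g=255*(g/255)**2.2
cv2.imwrite('pics/c3.png',cv2.resize(g.astype(np.uint8),None,fx=5.5,fy=5.5,interpolation=cv2.INTER_CUBIC))
E
```

```text
(no output)
```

View pics/c3.png

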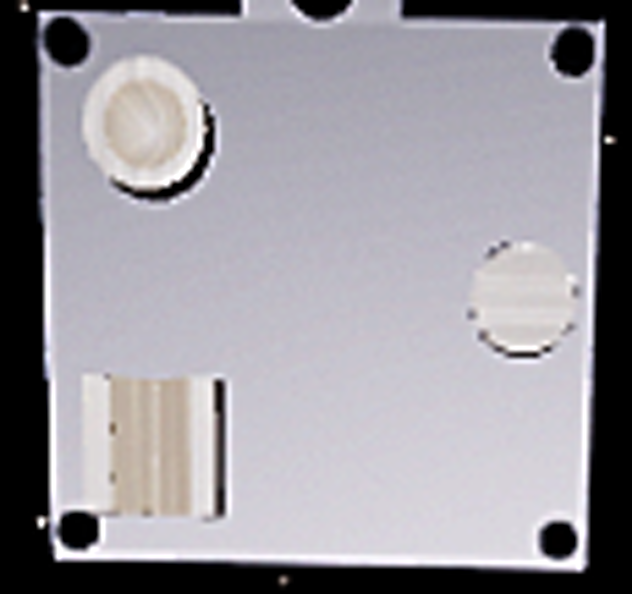

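```bash
python3 - <<'E'
from h import *
np.set_printoptions(precision=4,suppress=True)
w=load('w3'); P=lambda a:((a[0]+.5)/5.5-.5+175,(a[1]+.5)/5.5-.5)
L=[((38,14),(-85,80,16)),((603,22),(85,80,16)),((585,570),(85,-80,16)),((55,560),(-85,-80,16)),((145,122),(-50,45,30)),((148,446),(-50,-45,30)),((524,298),(62,0,22))]
obs=[(w,*P(a),b) for a,b in L]
s,d=load('scene0'),load('side0')
o2=[(s,*s8(476,269),(-50,45,30)),(s,*s8(442,272),(-50,-45,30)),(s,*s8(465,302),(62,0,22)),(d,*s8(366,396),(-50,45,30)),(d,*s8(393,374),(-50,-45,30)),(d,*s8(343,364),(62,0,22))]
for o in (obs,o2,obs+o2):
  for fz in(None,0.):
    x,r=fit(o,[.48,.2,.0,-.12],fz);print(x,np.degrees(x[3]));print(r.T)
# plate in hand check: far edge corners of plate top, bar far end
T=np.array(w['T']); st=arm.get_state()
print([atz(w,*s8(*q),.437-.066+.0+(.032-.0) -.0) for q in [(213,185),(545,184)]])
print('knob',tri([(s,*s8(514,257)),(d,*s8(320,383))]))
E
```

```text
[ 0.4829  0.2016 -0.0094 -0.1332] -7.629844197465259
[[-0.352   0.1969  0.1271 -0.485   0.3333  0.8015 -0.5944]
 [-0.4111 -0.1764 -0.0775 -0.0039  1.0683 -0.3057  0.1825]]
[ 0.4835  0.2004 -0.0082 -0.1349] -7.730796246025567
[[-1.1056  1.1476  0.8039 -1.3099 -0.1312  0.2746  0.008 ]
 [-1.4165 -0.9535  0.7296  0.5972  0.4417  0.0173  0.2054]]
[ 0.4801  0.2019 -0.0026 -0.1193] -6.835707930987456
[[-0.4501 -0.0602  0.1267 -0.4741  0.2625 -0.0966]
 [-0.0879 -0.3129  0.2025 -0.3028  0.1277  0.3386]]
[ 0.4799  0.2025 -0.0001 -0.121 ] -6.933620130085103
[[-0.2648  0.1023  0.2641 -0.59    0.2092 -0.1706]
 [-0.589  -0.8397 -0.3095 -0.7487 -0.302  -0.1261]]
[ 0.4829  0.2009 -0.0044 -0.1333] -7.6348354242248755
[[-0.9919  0.4481  0.3277 -1.0698 -0.1413  0.3478 -0.4808 -0.3181  0.0197
  -0.1503 -1.247  -0.247  -0.3567]
 [-0.8365 -0.5807  0.3521  0.4033  0.8218 -0.0586  0.2119  0.8044  0.3759
   1.062  -0.3945  0.2316  0.1509]]
[ 0.4832  0.2005 -0.0005 -0.134 ] -7.675666432302348
[[-1.387   0.8688  0.6315 -1.4852 -0.3959  0.0714 -0.2199 -0.3264 -0.0282
  -0.1917 -1.2803 -0.237  -0.3854]
 [-1.4216 -1.0721  0.6265  0.5925  0.4132 -0.0091  0.1078  0.0922 -0.3465
   0.3558 -1.4655 -0.8168 -0.8962]]
[array([0.4439, 0.1163, 0.403 ]), array([0.5709, 0.102 , 0.403 ])]
knob (array([0.487 , 0.3358, 0.099 ]), [np.float64(1.1545688176199664), np.float64(1.1545688176200133)])
```

Request:
carry_out(deltas=[{"delta_pos": [17, -5, 15], "twist": [0, 0, 0], "hand": 255}, {"delta_pos": [17, -5, 30], "twist": [0, 0, 0], "hand": 255}, {"delta_pos": [17, -5, 35], "twist": [0, 0, 0], "hand": 255}, {"delta_pos": [17, -5, 35], "twist": [0, 0, 0], "hand": 255}, {"delta_pos": [17, -5, 35], "twist": [0, 0, 0], "hand": 255}, {"delta_pos": [17, -5, 35], "twist": [0, 0, 0], "hand": 255}, {"delta_pos": [17, -5, 35], "twist": [0, 0, 0], "hand": 255}, {"delta_pos": [17, -5, 30], "twist": [0, 0, 0], "hand": 255}, {"delta_pos": [17, -4, 20], "twist": [0, 0, 0], "hand": 255}, {"delta_pos": [0, 0, 10], "twist": [0, 0, 1.1], "hand": 255}])

```text
t: 5.38
eef_pos: [0.4794, 0.2042, 0.1535]
orientation: [0.752, 0.659, -0.004, -0.003]
contact_force: [-0.6, -0.0, -7.3]
opening: 0.124
```

Request:
carry_out(deltas=[{"delta_pos": [0, 0, 20], "twist": [0, 0, 0], "hand": 255}, {"delta_pos": [0, 0, 10], "twist": [0, 0, 0], "hand": 255}, {"delta_pos": [0, 0, 0], "twist": [0, 0, 0], "hand": 255}, {"delta_pos": [0, 0, 0], "twist": [0, 0, 0], "hand": 255}, {"delta_pos": [0, 0, 0], "twist": [0, 0, 0], "hand": 255}])

```text
t: 5.8
eef_pos: [0.4841, 0.2035, 0.1308]
orientation: [0.753, 0.658, 0.001, 0.0]
contact_force: [0.4, -0.7, -6.3]
opening: 0.125
```

```bash
python3 - <<'E'
from h import *
np.set_printoptions(precision=4,suppress=True)
im,ci=grab('wrist','w4'); st=arm.get_state();print(st['eef_pos'],st['orientation'],st['opening'],st['contact_force'],st['t']);print(np.array(ci['T']))
cv2.imwrite('pics/w4_b.png',cv2.resize(im[0:260,:,::-1],None,fx=1.5625,fy=1.5625,interpolation=cv2.INTER_CUBIC))
E
```

```text
[0.4844 0.2037 0.1313] [0.7527 0.6584 0.0012 0.0006] 0.1235784725307694 [-0.1293  0.5382 -6.2928] 5.85
[[ 0.9911  0.1296  0.0311  0.4938]
 [-0.1332  0.9593  0.2489  0.274 ]
 [ 0.0024 -0.2508  0.968   0.2999]
 [ 0.      0.      0.      1.    ]]
```

View pics/w4_b.png

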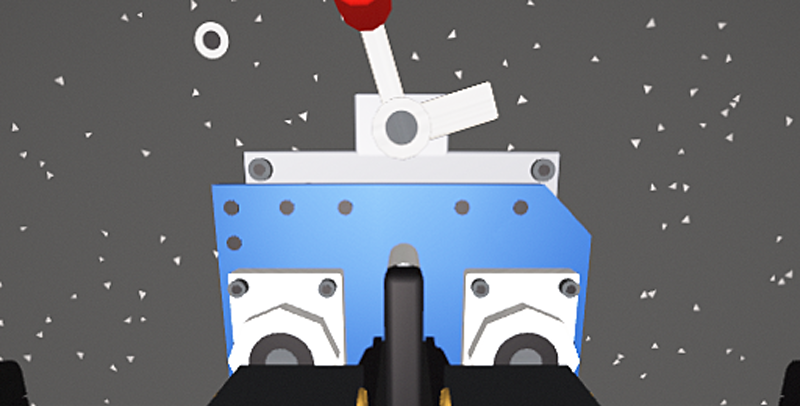

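The view shows the plate over the base and parallel to it. Base edge corners are at (244,152) and (559,153), plate corners at (213,185) and (545,184). The keeper is open, with its knob at (362,10).

```bash
python3 - <<'E'
from h import *
np.set_printoptions(precision=4,suppress=True)
w=load('w4');P=lambda a:((a[0]+.5)*.64-.5,(a[1]+.5)*.64-.5)
B=[((244,152),(-85,80,16)),((559,153),(85,80,16)),((260,169),None),((543,169),None)]
b=[(w,*P(a),c) for a,c in B if c]
xb,r=fit(b,[.483,.2015,0,-.133],0.);print('base',xb,r.T)
zp=.1313-.0683
L=[((213,185),(-75,65,32)),((545,184),(55,65,32)),((591,236),(75,45,32)),((229,270),(-68,32,56)),((344,269),(-24,32,56)),((464,269),(24,32,56)),((580,269),(68,32,56))]
for fz in(None,zp):
    xp,rp=fit([(w,*P(a),c) for a,c in L],[.483,.2015,zp,-.133],fz);print('plate',xp,rp.T)
    c,s=np.cos(xb[3]),np.sin(xb[3]);d=xp[:2]-xb[:2];print('rel in base',c*d[0]+s*d[1],-s*d[0]+c*d[1],np.degrees(xp[3]-xb[3]))
print('pivot disk',atz(w,*P((401,128)),.057),'knob',atz(w,*P((362,0)),.115))
E
```

```text
base [ 0.4833  0.1994  0.     -0.1367] [[-1.7343  1.754 ]
 [ 0.0578  0.0618]]
plate [ 0.4852  0.2016  0.0488 -0.1388] [[ 7.4101 -4.3363 -5.8497 -0.2031 -0.7209  2.5102  1.0843]
 [-3.005  -1.4647 -3.7001  0.1186  1.0355  1.4013  1.791 ]]
rel in base 0.0015654209411364972 0.0024732571898540916 -0.1188997507892605
plate [ 0.484   0.2038  0.0583 -0.1521] [[ -1.834    0.6362   0.4196 -10.7938  -5.6452   3.7426   7.7318]
 [ -7.173   -2.6692  -2.333    0.2304   2.1939   3.7071   5.139 ]]
rel in base 2.6370161309577844e-05 0.004466278487168334 -0.8814153468419192
pivot disk [0.4953 0.2884 0.057 ] knob [0.4878 0.3262 0.115 ]
```

```bash
python3 - <<'E'
from h import *
np.set_printoptions(precision=4,suppress=True)
w=load('w4');P=lambda a:((a[0]+.5)*.64-.5,(a[1]+.5)*.64-.5)
B=[((244,152),(-85,80,16)),((559,153),(85,80,16))]
zp=.1313-.0683
L=[((213,185),(-75,65,32)),((545,184),(55,65,32)),((591,236),(75,45,32)),((229,270),(-68,32,56)),((344,269),(-24,32,56)),((464,269),(24,32,56)),((580,269),(68,32,56))]
for dz in (.006,.0085,.011,.014):
    xb,r=fit([(w,*P(a),c) for a,c in B],[.483,.2015,0,-.133],-dz)
    xp,rp=fit([(w,*P(a),c) for a,c in L],[.483,.2015,zp,-.133],zp-dz)
    c,s=np.cos(xb[3]),np.sin(xb[3]);d=xp[:2]-xb[:2];print(dz,xb,abs(r).max(),xp,abs(rp).max(),'rel',c*d[0]+s*d[1],-s*d[0]+c*d[1],np.degrees(xp[3]-xb[3]))
    print(rp.T)
E
```

```text
0.006 [ 0.4833  0.1995  0.0084 -0.1367] 0.3601136490965473 [ 0.4857  0.2032  0.063  -0.1384] 6.519782461210298 rel 0.001858546070487121 0.003916528317175016 -0.09391778310247909
[[ 3.2517 -0.4286 -0.9362 -4.5658 -1.9189  4.8105  6.5198]
 [-5.0923 -3.602  -4.5769  0.3534  1.2508  1.6002  1.9791]]
0.0085 [ 0.4833  0.1996 -0.     -0.1368] 1.2152782384569036 [ 0.486   0.2026  0.063  -0.1393] 5.6313702181806775 rel 0.002248702846712331 0.0033274984322349366 -0.14629443582143645
[[ 5.3664 -0.8434 -1.7179 -2.3639 -0.6981  4.9275  5.6314]
 [-4.4733 -2.7887 -4.1409  0.2573  1.2214  1.6418  2.0837]]
0.011 [ 0.4833  0.1996  0.     -0.1368] 2.064273372735954 [ 0.4858  0.2021  0.0609 -0.14  ] 6.566721617437963 rel 0.0021069210195089304 0.0027724337698715905 -0.18282417389036026
[[ 6.5667 -2.1109 -3.3093 -1.1361 -0.4365  4.1178  3.8586]
 [-3.8615 -2.0524 -3.7773  0.1645  1.173   1.6405  2.1238]]
0.014 [ 0.4833  0.1997 -0.0003 -0.1368] 3.0796544490247015 [ 0.4852  0.2016  0.0518 -0.1389] 7.3530126605508315 rel 0.001664844198517332 0.002197581728862256 -0.11998198211258679
[[ 7.353  -4.1969 -5.6918 -0.2688 -0.7085  2.6071  1.2555]
 [-3.0603 -1.4926 -3.6942  0.1218  1.0481  1.4243  1.8236]]
```

```bash
python3 - <<'E'
from h import *
np.set_printoptions(precision=4,suppress=True)
w=load('w4');P=lambda a:((a[0]+.5)*.64-.5,(a[1]+.5)*.64-.5)
B=[((244,152),(-85,80,16)),((559,153),(85,80,16))]
zp=.1313-.0683
L=[((213,185),(-75,65,32)),((545,184),(55,65,32)),((591,236),(75,45,32))]
for dz in (0,.004,.008):
    xb,r=fit([(w,*P(a),c) for a,c in B],[.483,.2015,0,-.133],-dz)
    xp,rp=fit([(w,*P(a),c) for a,c in L],[.483,.2015,zp,-.133],zp-dz)
    c,s=np.cos(xb[3]),np.sin(xb[3]);d=xp[:2]-xb[:2];print(dz,xb,abs(r).max(),xp,abs(rp).max(),'rel',c*d[0]+s*d[1],-s*d[0]+c*d[1],np.degrees(xp[3]-xb[3]))
w=load('w1')
L=[((60,101),(-75,65,32)),((603,36),(55,65,32)),((692,103),(75,45,32)),((718,432),(75,-45,32)),((648,508),(55,-65,32)),((145,564),(-75,-65,32))]
obs=[(w,(a[0]+.5)/4.8+184.5,(a[1]+.5)/4.4+104.5,b) for a,b in L]
for fz in (None,.004):
    x,r=fit(obs,[.49,-.19,.004,.13],fz);print('w1 plate',x,np.degrees(x[3]),abs(r).max())
E
```

```text
0 [ 0.4833  0.1994  0.     -0.1367] 1.753957590230641 [ 0.4847  0.2009  0.0633 -0.133 ] 1.4296091535351536 rel 0.0011623630571311948 0.001650499070291446 0.21010434903226
0.004 [ 0.4833  0.1995  0.     -0.1367] 0.3314018404205399 [ 0.4853  0.2006  0.0635 -0.1338] 1.9388438676119506 rel 0.0017844065578752667 0.0013445989018561226 0.1708147049512391
0.008 [ 0.4833  0.1996 -0.0215 -0.1368] 1.0448325705295929 [ 0.4863  0.2002  0.0633 -0.1347] 5.997815048876305 rel 0.0029011861435115217 0.0009732974655126146 0.11696931996892665
w1 plate [ 0.502  -0.1944  0.0018  0.1241] 7.1128432428619925 0.24666990282736379
w1 plate [ 0.5018 -0.1941  0.004   0.1244] 7.127325686440367 0.6684683230264454
```

Request:
carry_out(deltas=[{"delta_pos": [-1.3, -1.3, 6], "twist": [0, 0, 0.2], "hand": 255}, {"delta_pos": [0, 0, 7], "twist": [0, 0, 0], "hand": 255}, {"delta_pos": [0, 0, 7], "twist": [0, 0, 0], "hand": 255}, {"delta_pos": [0, 0, 5], "twist": [0, 0, 0], "hand": 255}, {"delta_pos": [0, 0, 3], "twist": [0, 0, 0], "hand": 255}, {"delta_pos": [0, 0, 2], "twist": [0, 0, 0], "hand": 255}, {"delta_pos": [0, 0, 0], "twist": [0, 0, 0], "hand": 255}, {"delta_pos": [0, 0, 0], "twist": [0, 0, 0], "hand": 255}])

```text
t: 6.52
eef_pos: [0.4818, 0.2028, 0.0996]
orientation: [0.754, 0.657, -0.0, -0.0]
contact_force: [-0.4, 0.4, -6.4]
opening: 0.121
```

Request:
carry_out(deltas=[{"delta_pos": [0, 0, 2], "twist": [0, 0, 0], "hand": 255}, {"delta_pos": [0, 0, 2], "twist": [0, 0, 0], "hand": 255}, {"delta_pos": [0, 0, 1.5], "twist": [0, 0, 0], "hand": 255}, {"delta_pos": [0, 0, 0], "twist": [0, 0, 0], "hand": 255}, {"delta_pos": [0, 0, 0], "twist": [0, 0, 0], "hand": 255}])

```text
t: 6.93
eef_pos: [0.4816, 0.2027, 0.094]
orientation: [0.754, 0.657, -0.0, -0.0]
contact_force: [-0.1, -1.6, -7.4]
opening: 0.127
```

Request:
carry_out(deltas=[{"delta_pos": [0, 0, 1], "twist": [0, 0, 0], "hand": 255}, {"delta_pos": [0, 0, 1], "twist": [0, 0, 0], "hand": 255}, {"delta_pos": [0, 0, 0], "twist": [0, 0, 0], "hand": 255}, {"delta_pos": [0, 0, 0], "twist": [0, 0, 0], "hand": 255}])

```text
t: 7.27
eef_pos: [0.4817, 0.2027, 0.0921]
orientation: [0.754, 0.657, -0.0, -0.0]
contact_force: [-0.9, 0.2, -5.7]
opening: 0.123
```

Request:
carry_out(deltas=[{"delta_pos": [0, 0, 1], "twist": [0, 0, 0], "hand": 255}, {"delta_pos": [0, 0, 0], "twist": [0, 0, 0], "hand": 255}, {"delta_pos": [0, 0, 0], "twist": [0, 0, 0], "hand": 255}])

```text
t: 7.52
eef_pos: [0.4818, 0.2027, 0.0912]
orientation: [0.754, 0.657, 0.0, 0.0]
contact_force: [-0.7, 0.2, -6.3]
opening: 0.125
```

Request:
carry_out(deltas=[{"delta_pos": [0, 0, 1], "twist": [0, 0, 0], "hand": 255}, {"delta_pos": [0, 0, 0], "twist": [0, 0, 0], "hand": 255}, {"delta_pos": [0, 0, 0], "twist": [0, 0, 0], "hand": 255}])

```text
t: 7.77
eef_pos: [0.4822, 0.2028, 0.0905]
orientation: [0.754, 0.657, 0.0, 0.0]
contact_force: [1.1, -0.2, -5.9]
opening: 0.123
```

Request:
carry_out(deltas=[{"delta_pos": [0, 0, 0.7], "twist": [0, 0, 0], "hand": 255}, {"delta_pos": [0, 0, 0], "twist": [0, 0, 0], "hand": 255}, {"delta_pos": [0, 0, 0], "twist": [0, 0, 0], "hand": 255}])

```text
t: 8.02
eef_pos: [0.4825, 0.2029, 0.0901]
orientation: [0.754, 0.657, 0.001, 0.0]
contact_force: [2.4, 0.6, -3.9]
opening: 0.125
```

Request:
carry_out(deltas=[{"delta_pos": [0, 0.8, 0.6], "twist": [0, 0, 0], "hand": 255}, {"delta_pos": [0, 0, 0], "twist": [0, 0, 0], "hand": 255}, {"delta_pos": [0, 0, 0], "twist": [0, 0, 0], "hand": 255}])

```text
t: 8.27
eef_pos: [0.4829, 0.2029, 0.0897]
orientation: [0.754, 0.657, 0.0, 0.0]
contact_force: [-0.3, 0.2, 1.2]
opening: 0.126
```

Request:
carry_out(deltas=[{"delta_pos": [0, 0.3, 0.6], "twist": [0, 0, 0], "hand": 255}, {"delta_pos": [0, 0, 0], "twist": [0, 0, 0], "hand": 255}, {"delta_pos": [0, 0, 0], "twist": [0, 0, 0], "hand": 255}])

```text
t: 8.52
eef_pos: [0.483, 0.2029, 0.0897]
orientation: [0.754, 0.657, 0.0, -0.0]
contact_force: [-3.3, -0.3, 5.9]
opening: 0.127
```

The plate is seated: z stopped at 89.7 mm and the vertical force turned upward. I'll release and lift.

Request:
carry_out(deltas=[{"delta_pos": [0, 0, -0.5], "twist": [0, 0, 0], "hand": 200}, {"delta_pos": [0, 0, 0], "twist": [0, 0, 0], "hand": 100}, {"delta_pos": [0, 0, 0], "twist": [0, 0, 0], "hand": 60}, {"delta_pos": [0, 0, 0], "twist": [0, 0, 0], "hand": 60}, {"delta_pos": [0, 0, 0], "twist": [0, 0, 0], "hand": 60}, {"delta_pos": [0, 0, 0], "twist": [0, 0, 0], "hand": 60}, {"delta_pos": [0, 0, 0], "twist": [0, 0, 0], "hand": 60}, {"delta_pos": [0, 0, 0], "twist": [0, 0, 0], "hand": 60}, {"delta_pos": [0, 0, 0], "twist": [0, 0, 0], "hand": 60}])

```text
t: 9.27
eef_pos: [0.4828, 0.2026, 0.0887]
orientation: [0.754, 0.657, -0.0, -0.0]
contact_force: [-0.6, 0.3, 0.3]
opening: 0.699
```

Request:
carry_out(deltas=[{"delta_pos": [0, 0, -5], "twist": [0, 0, 0], "hand": 60}, {"delta_pos": [0, 0, -15], "twist": [0, 0, 0], "hand": 60}, {"delta_pos": [0, 0, -30], "twist": [0, 0, 0], "hand": 60}, {"delta_pos": [0, 0, -30], "twist": [0, 0, 0], "hand": 60}, {"delta_pos": [0, 0, -30], "twist": [0, 0, 0], "hand": 60}, {"delta_pos": [0, 0, -15], "twist": [0, 0, 0], "hand": 60}, {"delta_pos": [10, 0, 0], "twist": [0, 0, 0], "hand": 60}, {"delta_pos": [10, 0, 0], "twist": [0, 0, 0], "hand": 60}, {"delta_pos": [0, 0, 0], "twist": [0, 0, 0], "hand": 60}])

```text
t: 10.02
eef_pos: [0.4849, 0.2238, 0.2122]
orientation: [0.753, 0.658, -0.001, -0.001]
contact_force: [0.3, -0.3, -0.2]
opening: 0.768
```

```bash
python3 - <<'E'
from h import *
np.set_printoptions(precision=4,suppress=True)
im,ci=grab('wrist','w5'); st=arm.get_state();print(st['eef_pos'],st['orientation'],st['opening'],st['contact_force'],st['t']);print(np.array(ci['T']))
cv2.imwrite('pics/w5_b.png',cv2.resize(im[:,:,::-1],(800,600),interpolation=cv2.INTER_CUBIC))
E
```

```text
[0.4845 0.2231 0.2115] [ 0.753   0.658  -0.0017 -0.0007] 0.763428751147538 [-0.5024 -0.3481 -0.7642] 10.0667
[[ 0.9909  0.1296  0.0351  0.4954]
 [-0.1343  0.9591  0.2492  0.2944]
 [-0.0014 -0.2516  0.9678  0.3812]
 [ 0.      0.      0.      1.    ]]
```

View pics/w5_b.png

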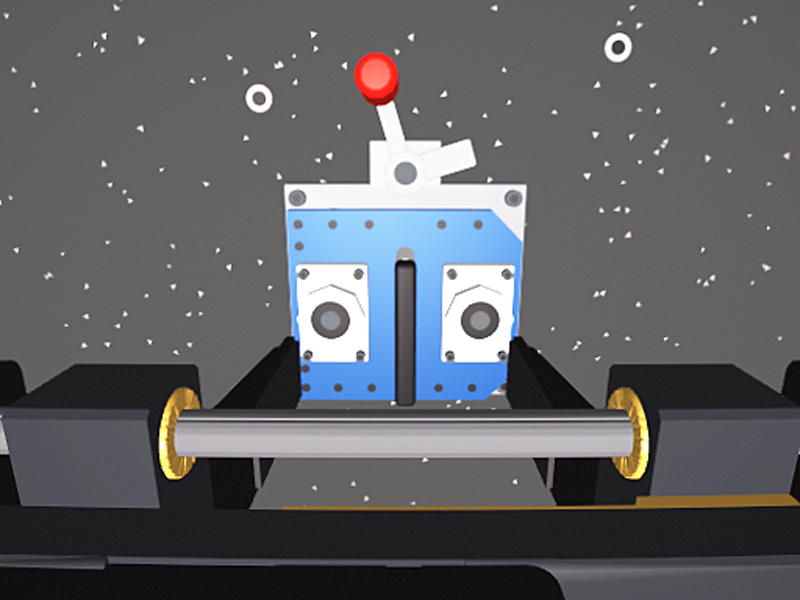

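The plate is flat and square on the base, with plate corners at (288,209) and (491,209) and base corners at (285,184) and (527,184). The knob top is at (376,75) and the keeper is clear.

```bash
python3 - <<'E'
from h import *
np.set_printoptions(precision=4,suppress=True)
w=load('w5')
B=[((285,184),(-85,80,16)),((527,184),(85,80,16))]
L=[((288,209),(-75,65,32)),((491,209),(55,65,32)),((522,240),(75,45,32))]
xb,r=fit([(w,*s8(*a),c) for a,c in B],[.483,.2,0,-.133],0.)
xp,rp=fit([(w,*s8(*a),c) for a,c in L],[.483,.2,0.022,-.133],.022)
c,s=np.cos(xb[3]),np.sin(xb[3]);d=xp[:2]-xb[:2];print(xb,xp,abs(r).max(),abs(rp).max(),'rel',c*d[0]+s*d[1],-s*d[0]+c*d[1],np.degrees(xp[3]-xb[3]))
print('free z',fit([(w,*s8(*a),c) for a,c in L],[.483,.2,0.022,-.133])[0])
k=atz(w,*s8(376,75),.115);pv=atz(w,*s8(405,173),.066);print('knob',k,'pivot',pv, 'dist',np.linalg.norm((k-pv)[:2]),np.degrees(np.arctan2(*(k-pv)[1::-1])))
print(tri([(w,*s8(376,79)),(load('scene0'),*s8(514,257))]),tri([(w,*s8(376,79)),(load('side0'),*s8(320,383))]))
# pivot from base pose est (plate TCP based)
a=-np.radians(7.7);print('pivot model',.483-np.sin(a)*.088,.2005+np.cos(a)*.088)
print(arm.get_state()['joint_pos'])
E
```

```text
[ 0.4838  0.1996  0.0032 -0.1346] [ 0.483   0.2011  0.0235 -0.133 ] 1.272012670779958 2.167884866754349 rel -0.0010289836967032786 0.0013597438297302767 0.09299402376700758
free z [ 0.4835  0.2003  0.0158 -0.1336]
knob [0.4874 0.3359 0.115 ] pivot [0.4949 0.2873 0.066 ] dist 0.04922558111909535 98.85299935588947
(array([0.4866, 0.337 , 0.0977]), [np.float64(0.23008878121151236), np.float64(0.23008878121155948)]) (array([0.4862, 0.336 , 0.1001]), [np.float64(0.6056835733203685), np.float64(0.6056835733202962)])
pivot model 0.4947907843168097 0.2877065215749056
[ 0.3309 -0.1316  1.9103  0.      1.3666  0.4654]
```

Request:
carry_out(deltas=[{"delta_pos": [28, -3, 0], "twist": [0, 0, 0], "hand": 60}, {"delta_pos": [28, -3, 0], "twist": [0, 0, 0], "hand": 60}, {"delta_pos": [28, -3, 0], "twist": [0, 0, 0], "hand": 60}, {"delta_pos": [28, -3.5, 0], "twist": [0, 0, 0], "hand": 60}, {"delta_pos": [0, 0, 10], "twist": [0, 0, -5.6], "hand": 60}, {"delta_pos": [0, 0, 20], "twist": [0, 0, -5.6], "hand": 60}, {"delta_pos": [0, 0, 20], "twist": [0, 0, -5.5], "hand": 60}, {"delta_pos": [0, 0, 15], "twist": [0, 0, 0], "hand": 60}, {"delta_pos": [0, 0, 0], "twist": [0, 0, 0], "hand": 60}, {"delta_pos": [0, 0, 0], "twist": [0, 0, 0], "hand": 60}])

```text
t: 10.9
eef_pos: [0.4868, 0.3343, 0.1459]
orientation: [0.65, 0.76, -0.003, -0.001]
contact_force: [0.1, 0.3, -1.0]
opening: 0.766
```

```bash
python3 - <<'E'
from h import *
np.set_printoptions(precision=4,suppress=True)
im,ci=grab('wrist','w6'); st=arm.get_state();print(st['eef_pos'],st['orientation'],st['opening'],st['contact_force'],st['t'])
hsv=cv2.cvtColor(im,cv2.COLOR_RGB2HSV);m=((cv2.inRange(hsv,(0,150,90),(8,255,255))|cv2.inRange(hsv,(172,150,90),(180,255,255))))
n,l,S,C=cv2.connectedComponentsWithStats(m)
for i in range(1,n):
    if S[i,4]>60: print(S[i],C[i],atz(ci,*C[i],.105))
print(proj(ci,(.487,.3365,.115)))
E
```

```text
[0.4878 0.3349 0.1477] [ 0.6501  0.7598 -0.0011 -0.0004] 0.7688704188817767 [-0.0617 -0.1961  0.2248] 10.95
[ 243  182   33   45 1070] [258.9374 204.3776] [0.4872 0.3403 0.105 ]
(np.float64(257.7267046839201), np.float64(214.71188763158452))
```

Request:
carry_out(deltas=[{"delta_pos": [2, 0, 20], "twist": [0, 0, 0], "hand": 60}, {"delta_pos": [0, 0, 25], "twist": [0, 0, 0], "hand": 60}, {"delta_pos": [0, 0, 18], "twist": [0, 0, 0], "hand": 60}, {"delta_pos": [0, 0, 0], "twist": [0, 0, 0], "hand": 120}, {"delta_pos": [0, 0, 0], "twist": [0, 0, 0], "hand": 183}, {"delta_pos": [0, 0, 0], "twist": [0, 0, 0], "hand": 183}, {"delta_pos": [0, 0, 0], "twist": [0, 0, 0], "hand": 183}, {"delta_pos": [0, 0, 0], "twist": [0, 0, 0], "hand": 183}, {"delta_pos": [0, 0, 0], "twist": [0, 0, 0], "hand": 183}, {"delta_pos": [0, 0, 0], "twist": [0, 0, 0], "hand": 183}])

```text
t: 11.78
eef_pos: [0.4885, 0.3373, 0.0867]
orientation: [0.65, 0.76, 0.001, 0.0]
contact_force: [-0.4, 0.4, -0.1]
opening: 0.334
```

Request:
carry_out(deltas=[{"delta_pos": [-0.4, 6.1, 0], "twist": [0, 0, 7], "hand": 183}, {"delta_pos": [-0.4, 6.1, 0], "twist": [0, 0, 7], "hand": 183}, {"delta_pos": [-0.4, 6.1, 0], "twist": [0, 0, 7], "hand": 183}, {"delta_pos": [-0.4, 6.1, 0], "twist": [0, 0, 7], "hand": 183}, {"delta_pos": [-0.4, 6.1, 0], "twist": [0, 0, 7], "hand": 183}, {"delta_pos": [-0.4, 6.1, 0], "twist": [0, 0, 7], "hand": 183}, {"delta_pos": [-0.4, 6.1, 0], "twist": [0, 0, 7], "hand": 183}, {"delta_pos": [0, 0, 0], "twist": [0, 0, 0], "hand": 183}])

```text
t: 12.45
eef_pos: [0.5286, 0.3253, 0.0859]
orientation: [0.907, 0.421, 0.0, 0.0]
contact_force: [-0.5, 0.0, -0.3]
opening: 0.281
```

Request:
carry_out(deltas=[{"delta_pos": [-0.4, 6.1, 0], "twist": [0, 0, 7], "hand": 183}, {"delta_pos": [-0.4, 6.1, 0], "twist": [0, 0, 7], "hand": 183}, {"delta_pos": [-0.4, 6.1, 0], "twist": [0, 0, 7], "hand": 183}, {"delta_pos": [-0.4, 6.1, 0], "twist": [0, 0, 7], "hand": 183}, {"delta_pos": [-0.4, 6.1, 0], "twist": [0, 0, 7], "hand": 183}, {"delta_pos": [-0.4, 6.1, 0], "twist": [0, 0, 7], "hand": 183}, {"delta_pos": [-0.4, 6.1, 0], "twist": [0, 0, 7], "hand": 183}, {"delta_pos": [-0.3, 5, 0], "twist": [0, 0, 6], "hand": 183}, {"delta_pos": [0, 0, 0], "twist": [0, 0, 0], "hand": 183}, {"delta_pos": [0, 0, 0], "twist": [0, 0, 0], "hand": 183}])

```text
t: 13.28
eef_pos: [0.5454, 0.2832, 0.0859]
orientation: [0.999, -0.042, 0.0, -0.0]
contact_force: [1.0, -0.5, 0.2]
opening: 0.282
```

Angle is about -5°. I'll push the last few mm gently until there's a stop reaction.

Request:
carry_out(deltas=[{"delta_pos": [0, 1.5, 0], "twist": [0, 0, 0], "hand": 183}, {"delta_pos": [0, 1.5, 0], "twist": [0, 0, 0], "hand": 183}, {"delta_pos": [0, 1, 0], "twist": [0, 0, 0], "hand": 183}, {"delta_pos": [0, 0, 0], "twist": [0, 0, 0], "hand": 183}, {"delta_pos": [0, 0, 0], "twist": [0, 0, 0], "hand": 183}])

```text
t: 13.7
eef_pos: [0.5452, 0.2792, 0.0859]
orientation: [0.999, -0.044, 0.0, -0.0]
contact_force: [-0.4, 1.0, -0.1]
opening: 0.282
```

Request:
carry_out(deltas=[{"delta_pos": [0, 1.5, 0], "twist": [0, 0, 0], "hand": 183}, {"delta_pos": [0, 0, 0], "twist": [0, 0, 0], "hand": 183}, {"delta_pos": [0, 0, 0], "twist": [0, 0, 0], "hand": 183}])

```text
t: 13.95
eef_pos: [0.5451, 0.2777, 0.0859]
orientation: [0.999, -0.044, 0.0, -0.0]
contact_force: [1.0, 0.6, -0.1]
opening: 0.282
```

Request:
carry_out(deltas=[{"delta_pos": [0, 1, 0], "twist": [0, 0, 0], "hand": 183}, {"delta_pos": [0, 0, 0], "twist": [0, 0, 0], "hand": 183}, {"delta_pos": [0, 0, 0], "twist": [0, 0, 0], "hand": 183}])

```text
t: 14.2
eef_pos: [0.5451, 0.2776, 0.0859]
orientation: [0.999, -0.045, 0.0, -0.001]
contact_force: [1.0, 5.5, -0.0]
opening: 0.281
```

The keeper is against its stop: no further motion and a 5.5 N reaction. I'll back off, open and lift clear.

Request:
carry_out(deltas=[{"delta_pos": [0, -2, 0], "twist": [0, 0, 0], "hand": 120}, {"delta_pos": [0, 0, 0], "twist": [0, 0, 0], "hand": 90}, {"delta_pos": [0, 0, 0], "twist": [0, 0, 0], "hand": 90}, {"delta_pos": [0, 0, 0], "twist": [0, 0, 0], "hand": 90}, {"delta_pos": [0, 0, 0], "twist": [0, 0, 0], "hand": 90}, {"delta_pos": [0, 0, -15], "twist": [0, 0, 0], "hand": 90}, {"delta_pos": [0, 0, -30], "twist": [0, 0, 0], "hand": 90}, {"delta_pos": [0, 0, -35], "twist": [0, 0, 0], "hand": 90}, {"delta_pos": [0, 0, -35], "twist": [0, 0, 0], "hand": 90}, {"delta_pos": [0, 0, -25], "twist": [0, 0, 0], "hand": 90}])

```text
t: 15.03
eef_pos: [0.5458, 0.2787, 0.2294]
orientation: [0.999, -0.045, 0.002, -0.001]
contact_force: [0.3, -0.2, 0.5]
opening: 0.645
```

Request:
carry_out(deltas=[{"delta_pos": [-10, 0, -20], "twist": [0, 0, 0], "hand": 90}, {"delta_pos": [-20, 0, -10], "twist": [0, 0, 0], "hand": 90}, {"delta_pos": [-20, 0, 0], "twist": [0, 0, 0], "hand": 90}, {"delta_pos": [-10, 0, 0], "twist": [0, 0, 0], "hand": 90}, {"delta_pos": [0, 0, 0], "twist": [0, 0, 0], "hand": 90}, {"delta_pos": [0, 0, 0], "twist": [0, 0, 0], "hand": 90}])

```text
t: 15.53
eef_pos: [0.485, 0.2838, 0.2552]
orientation: [0.999, -0.044, -0.0, 0.0]
contact_force: [0.6, -0.1, -1.4]
opening: 0.647
```

```bash
python3 - <<'E'
from h import *
np.set_printoptions(precision=4,suppress=True)
im,ci=grab('wrist','w7'); st=arm.get_state();print(st['eef_pos'],st['orientation'],st['opening'],st['contact_force'],st['t'])
cv2.imwrite('pics/w7_b.png',cv2.resize(im[:,:,::-1],(800,600),interpolation=cv2.INTER_CUBIC))
E
```

```text
[0.4854 0.2837 0.255 ] [ 0.999  -0.0445 -0.0003  0.0004] 0.6482787155605553 [0.7787 0.4545 0.9614] 15.5833
```

View pics/w7_b.png

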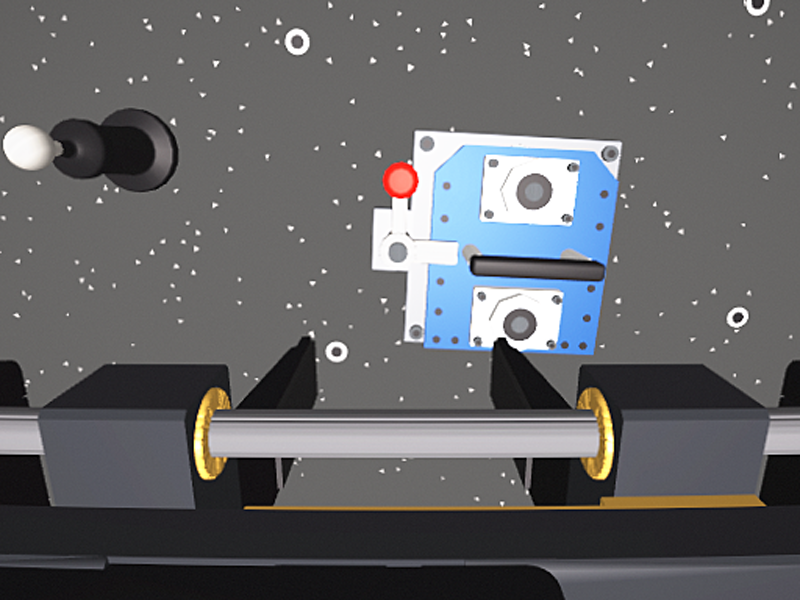

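The keeper is shut. Its finger, from (398,250) to (457,252), lies over the blue plate's edge, the knob is at (400,180), and the plate is square on the base. The gripper is clear. One numeric check, then hand in.

```bash
python3 - <<'E'
from h import *
np.set_printoptions(precision=4,suppress=True)
w=load('w7')
k=atz(w,*s8(400,180),.115);p=atz(w,*s8(398,251),.066);d=k-p;print(k,p,'lever in base deg',np.degrees(np.arctan2(d[1],d[0]))+7.7)
B=[((415,131),(85,80,16)),((621,142),(85,-80,16)),((405,341),(-85,80,16))]
L=[((463,146),(75,45,32)),((434,178),(55,65,32)),((425,347),(-75,65,32)),((594,354),(-75,-65,32)),((618,180),(55,-65,32))]
xb,r=fit([(w,*s8(*a),c) for a,c in B],[.483,.2,0,-.133],0.)
xp,rp=fit([(w,*s8(*a),c) for a,c in L],[.483,.2,0.022,-.133],.022)
c,s=np.cos(xb[3]),np.sin(xb[3]);d=xp[:2]-xb[:2];print(abs(r).max(),abs(rp).max(),'rel',c*d[0]+s*d[1],-s*d[0]+c*d[1],np.degrees(xp[3]-xb[3]))
print('free z',fit([(w,*s8(*a),c) for a,c in L],[.483,.2,0.022,-.133])[0], fit([(w,*s8(*a),c) for a,c in B],[.483,.2,0.0,-.133])[0])
print(arm.sign_off())
E
```

```text
[0.5454 0.2812 0.115 ] [0.4955 0.2874 0.066 ] lever in base deg 0.6013944370289499
1.9926337850605478 2.5845964666362278 rel 0.00037099240145874944 0.000536779565129507 0.7774746646921059
free z [ 0.4826  0.2     0.0188 -0.1209] [ 0.4824  0.1994 -0.0072 -0.1333]
the job is handed in; nothing more can be done
None
```

I lifted the plate by its handle, lowered it onto the base in small steps and let go. I then swung the keeper round to its stop, backed off and lifted clear. The job was handed in at about 15.6 s, and no verdict was reported.

**Plate:** It stopped at TCP height 89.7 mm, against 90.3 mm expected. The vertical force changed from the 7 N hanging load to a 6 N upward push, so it was never forced. The last wrist picture puts the plate within about 0.6 mm of the base's centre.

**Keeper:** It stopped moving with a 5.5 N reaction. The lever measured 0.6° from its shut direction, and the picture shows the finger over the plate's edge.

**Checks that disagreed or were weak:**
- **Yaw:** The last fit gave a 0.8° yaw difference between plate and base, while the view just after release gave 0.1°. I put this down to corner picks off by up to 2.6 pixels.
- **Height:** Heights fitted freely from the wrist camera came out a few mm low: plate 18.8 mm instead of 22, base -7.2 mm instead of 0. I relied on the arm's height and force readings for seating instead.
- **Housings:** Their visible tops did not fit the 56 mm given (probably lower flanges), so I left them out of the later fits.
- **Bystanders:** I made no contact with any of them that I know of, but I did not measure their positions again at the end.

I viewed 9 pictures.

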